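# Count two dose bottles into the bedside ramekin

## Task

Set out tonight's medicine: of the three small amber bottles, stand exactly two (any two) upright, side by side on the floor of the white ceramic ramekin. Leave the third small bottle standing where it is, and the ramekin in its place.

Things in the scene. Friction and masses are not known exactly. Their poses are not given: they have to be found in the camera images.
- dose_a: one of three identical small screw-top bottles of amber glass, a straight cylinder 28 mm in diameter and 62 mm tall; the top 16 mm is a white cap of the same diameter; about 35 g, closed and rigid. It starts upright on the table, in a loose row with two larger amber bottles (50 mm in diameter, 100 mm tall) that are not to be used; every neighbour in the row is at least 50 mm clear of it. Origin: centre of its underside; z is its upward axis.
- dose_b: one of three identical small screw-top bottles of amber glass, a straight cylinder 28 mm in diameter and 62 mm tall; the top 16 mm is a white cap of the same diameter; about 35 g, closed and rigid. It starts upright on the table, in a loose row with two larger amber bottles (50 mm in diameter, 100 mm tall) that are not to be used; every neighbour in the row is at least 50 mm clear of it. Origin: centre of its underside; z is its upward axis.
- dose_c: one of three identical small screw-top bottles of amber glass, a straight cylinder 28 mm in diameter and 62 mm tall; the top 16 mm is a white cap of the same diameter; about 35 g, closed and rigid. It starts upright on the table, in a loose row with two larger amber bottles (50 mm in diameter, 100 mm tall) that are not to be used; every neighbour in the row is at least 50 mm clear of it. Origin: centre of its underside; z is its upward axis.
- ramekin: the round white ceramic ramekin, open at the top, with a steep wall: 110 mm across the rim and 36 mm high outside, wall 4 mm, floor 5 mm thick; its flat inner floor is 92 mm across, room for two small bottles standing side by side. It stands loose on the table, about 300 g. A flat white saucer of the same width, only 14 mm high, stands across from it and is not to be used. Origin: centre of its underside; z is up.
Things that resemble listed ones, but are neither listed nor needed, are in the scene too. What is shaped like the dose_c but green or red is not meant. Leave any pink look-alike of the dose_a alone.

How it is judged:
At the end, for the whole second after the job is handed in: Exactly two small bottles stand released and at rest in the ramekin: underside 1 to 15 mm above its underside, within 42 mm of its centre, 10 degrees of upright. The third stands upright within 20 mm of its start; the ramekin is level within 30 mm of its start (((distance of dose_a from where it was at the start of the episode below 0.02 m and angle between each of dose_a, dose_b, dose_c's own z axis and vertical below 0.17 rad and horizontal distance between each of dose_b, dose_c and ramekin below 0.042 m and z of dose_b in the frame of ramekin between 0.001 and 0.015 m and z of dose_c in the frame of ramekin between 0.001 and 0.015 m) or (horizontal distance between each of dose_a, dose_c and ramekin below 0.042 m and z of dose_a in the frame of ramekin between 0.001 and 0.015 m and angle between each of dose_a, dose_b, dose_c's own z axis and vertical below 0.17 rad and distance of dose_b from where it was at the start of the episode below 0.02 m and z of dose_c in the frame of ramekin between 0.001 and 0.015 m) or (horizontal distance between each of dose_a, dose_b and ramekin below 0.042 m and z of dose_a in the frame of ramekin between 0.001 and 0.015 m and angle between each of dose_a, dose_b, dose_c's own z axis and vertical below 0.17 rad and z of dose_b in the frame of ramekin between 0.001 and 0.015 m and distance of dose_c from where it was at the start of the episode below 0.02 m)) and distance of ramekin from where it was at the start of the episode below 0.03 m and angle between ramekin's own z axis and vertical below 0.1 rad and linear speed of each of dose_a, dose_b, dose_c below 0.02 m/s); the robot touches nothing.
It also fails if it takes over 51 s, if anything falls off the work surface, if the arm or the gripper's body presses on something with over 40 N, if the wrist force passes 120 N, or if a joint passes its speed limit or range.

## Robot

A 7-joint arm with a two-finger parallel gripper is mounted at the origin on the work surface. World frame = base frame: x ahead of the robot, y to its left, z up, the work surface at z = 0. Lengths are in m, angles in rad, forces in N, time in s.
With the tool pointing down it reaches from about 0.4 to 0.85 m from the base axis. Payload 4.5 kg.
Tool frame: the origin (TCP) lies between the finger pads; the fingertips stand 19 mm ahead of it and the grasp point (between the pads) is the TCP (r.tips_ahead is the distance from the TCP to the fingertips, in m); z points along the fingers, y is the line along which they close (so a half turn about z gives the same grasp; the last joint's range is limited). The gripper opens to 88 mm and grips with 3 to 60 N. Pads are 18 mm wide; open, the fingers measure 123 mm over their backs; the gripper's body (75 mm by 187 mm) begins 45 mm behind the grasp point.
Start: joints at [0.034, 0.689, -0.195, 1.565, 0.157, 0.902, -0.215], TCP at [0.625, 0, 0.258] pointing down, gripper open.
Joint ranges: [-3.01, 3.01], [-0.46, 2.08], [-1.47, 1.51], [0.13, 2.56], [-1, 4.14], [0.04, 2.09], [-2.66, 2.66]. Speed limits (rad/s): [2.57, 2.57, 3.14, 3.14, 3.14, 3.14, 3.14].

## Interface

Orientations are given as a unit quaternion [x, y, z, w].
In Python, from plant import r, cams, models gives the robot as it stands. The module is installed in compiled form; this text tells all that it offers.
- The arm moves only by the tool jog_arm, never from a script. Its arguments are lists of equal length, an entry for each row: "turn": the turn, a rotation vector about the tool's x, y, z in rad, a list of three; "translation": the shift along the tool's x, y, z in m, a list of three; "grip": the closure, from 0 (fully open) to 1 (shut). In form: {"turn": [[ax, ay, az], ...], "translation": [[tx, ty, tz], ...], "grip": [grip, ...]}. A call has 1 to 20 rows; each row is the pose to reach, as a shift and turn from the pose commanded when the call began, along the tool's axes at that moment; what a row does not reach only later rows make up. A row lasts 1/8 s, in which the tool goes at most 62.5 mm and 10.7 degrees, less where a joint would pass 70% of its speed; a pose out of reach is approached as far as the arm can. A call with a gripper value outside its range is refused whole. The fingers move at their own pace and stop on an object; "force" is the grip in N (left out, the last holds). Time passes only in rows, so rows that repeat a pose let the fingers close. It gives the time, the measured TCP pose, the force, the opening and the grip force at its end, in the units of the state.
- r.get_state(): the state, without advancing time (a new reading comes with each control period).
- cams.snapshot(name): name is "scene" or "side" or "wrist"; returns the picture (400x640x3 uint8, red, green, blue); there is no depth.
- cams.camera_params(name): a dict with "fx", "fy", "cx", "cy" (pixels), "eye" and "orientation" of the camera in the world. Camera axes: x right, y up, looking along -z (the intrinsics and any distortion apply to the point x, -y, -z); pixel columns grow to the right and rows downward; lengths in m; the calibration is good to about 2 mm. A picture is of the moment at which its call begins: read the wrist's pose just before it. camera_params takes no time and is no camera call; for the wrist camera it gives the pose at the moment of the call.
- r.finish_job(): hands the job in; it is judged then, once.
Trained networks look in the newest picture that a camera, given by its name, has taken for a name from the list of things; names that differ only in an ending like _2 or _b are one class to them, and where a whole thing is asked for, a point or a joint stands for the part that bears it (a point fixed in the world has none). Each returns a list of dicts, best first, with "p" (0 to 1); they miss things now and then, are a little off and sometimes report something else, mostly with a low value. They report only what shows in the picture. A call takes as long as a camera call. They do not tell look-alikes from the thing itself.
- models.find_in(camera, name): "position" ([x, y, z] in m, in world coordinates, good to about 4 mm: the middle of the surface that is visible of it).
- models.masks_of(camera, name): "pixels" (400x640 bool, what is visible of it).
- models.place_of(camera, name): "position" ([x, y, z] in m, in world coordinates, good to about 4 mm: a listed point, or the origin of a listed thing).
The state is a dict: "clock": time; "q": joint angles; "qd": joint speeds; "joint_torque": joint torques, N m; "tool_pos": TCP position; "eef_rot": TCP orientation; "contact_force": force on the tool from outside, world axes, zero at the start; "moment": the same for the moment, N m; "opening": opening from 0.0 (shut) to 1.0 (fully open); "finger_force": force on a finger pad.
Only numpy, scipy, OpenCV 4.12 (cv2) and the standard library are available. Lean on these libraries where they do the work, as an engineer would, in place of code of your own. Each camera call takes 0.05 s, during which the arm holds its last target. There are 200 camera calls.

## Working session

There is one attempt and no reset: what is moved stays moved. The work goes in short steps, Python scripts to look and compute and a tool call to move; the robot and the scene stay as the last step left them, time stands still between calls to the robot, and variables do not carry over. Pictures are saved under pics/ and viewed, at most 10 in all, crops included, and the job is handed in when it is done.

Besides the shell and the picture viewer there is one more tool, called by a JSON object that holds its "name" and its "arguments". jog_arm: Moves the arm, as the interface text tells. Its arguments: {"type":"object","properties":{"turn":{"type":"array"},"translation":{"type":"array"},"grip":{"type":"array"},"force":{"type":"number"}},"required":["turn","translation","grip"]}

```bash
mkdir -p pics
python3 - <<'E'
from plant import r,cams,models
import cv2,numpy as np
a=cams.snapshot("scene");b=cams.snapshot("side")
cv2.imwrite("pics/a.png",a[:,:,::-1]);cv2.imwrite("pics/b.png",b[:,:,::-1])
for c in("scene","side"):
  for n in("dose_a","ramekin"):
    for d in models.place_of(c,n): print(c,n,np.round(d["position"],3),round(d["p"],2))
  print(cams.camera_params(c))
s=r.get_state();print(s["clock"],s["tool_pos"],s["eef_rot"],s["opening"])
E
```

```text
scene dose_a [ 0.629 -0.356  0.   ] 0.96
scene dose_a [ 0.588 -0.281 -0.001] 0.82
scene dose_a [ 0.546 -0.335 -0.003] 0.74
scene dose_a [ 0.579 -0.007 -0.   ] 0.73
scene dose_a [ 0.639  0.018 -0.002] 0.72
scene dose_a [0.583 0.144 0.003] 0.56
scene ramekin [ 0.44  -0.187 -0.001] 0.59
{'fx': 454.8610321242105, 'fy': 454.8610321242105, 'cx': 322.59409059100165, 'cy': 204.68089288934618, 'eye': array([ 0.78377747, -0.48763254,  0.73421457]), 'orientation': array([0.29781283, 0.08211213, 0.22862728, 0.92319807])}
side dose_a [ 0.627 -0.351  0.003] 0.89
side dose_a [ 0.583  0.143 -0.002] 0.84
side dose_a [ 0.58  -0.008  0.   ] 0.83
side dose_a [ 0.544 -0.335  0.001] 0.65
side dose_a [ 0.589 -0.289 -0.   ] 0.62
side dose_a [ 0.635  0.018 -0.002] 0.58
side ramekin [ 0.437 -0.185  0.002] 0.78
{'fx': 372.39943839692586, 'fy': 372.39943839692586, 'cx': 322.29021679121166, 'cy': 203.54011854482047, 'eye': array([ 0.35700519, -0.64697822,  0.40989697]), 'orientation': array([ 0.49121585, -0.07137265, -0.10288769,  0.86199017])}
0.3 [ 6.24831844e-01 -4.96848373e-06  2.57457313e-01] [ 7.07111922e-01  7.07101586e-01 -1.96329525e-04 -1.94275246e-04] 0.9957499073727774
```

View pics/a.png

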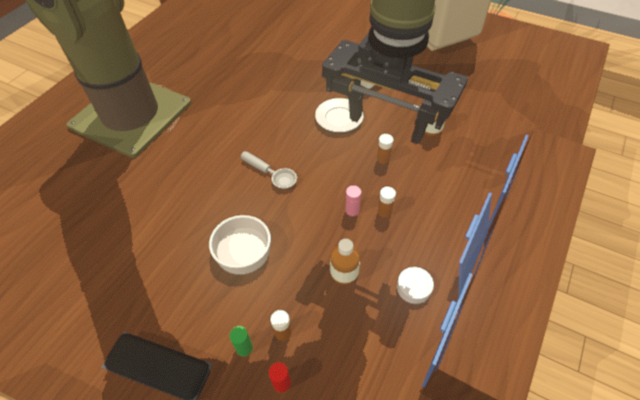

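View pics/b.png

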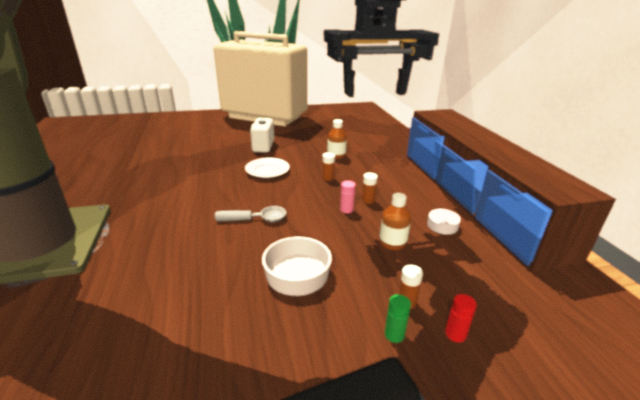

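The scene view shows amber bottles with white caps at (385,145), (387,200) and (280,325). The pink one is at (353,200), green at (241,340), red at (280,377), and the ramekin at (240,245). The side view agrees with this. I'll take the ambers at (0.583, 0.144) and (0.588, -0.285), since the third stands next to the pink one. First I'll move above the far one.

{"name": "jog_arm", "arguments": {"turn": [[0, 0, 0], [0, 0, 0], [0, 0, 0], [0, 0, 0], [0, 0, 0]], "translation": [[0.06, -0.018, 0.02], [0.12, -0.035, 0.04], [0.144, -0.042, 0.06], [0.144, -0.042, 0.06], [0.144, -0.042, 0.06]], "grip": [0, 0, 0, 0, 0]}}

```text
clock: 0.92
tool_pos: [0.5839, 0.1424, 0.1981]
eef_rot: [0.708, 0.707, -0.0, 0.001]
contact_force: [0.9, -0.1, -0.1]
opening: 1.003
finger_force: 0.0
```

Run:
```python
from plant import r,cams,models
import cv2,numpy as np
a=cams.snapshot("wrist")
cv2.imwrite("pics/c.png",a[:,:,::-1]);cams.snapshot("side");cams.snapshot("scene")
for c in("wrist","side","scene"):
  for n in("dose_a","ramekin"):
    for d in models.place_of(c,n): print(c,n,np.round(d["position"],3),round(d["p"],2))
s=r.get_state();print(s["clock"],s["tool_pos"],s["eef_rot"])
```

```text
wrist dose_a [ 0.579 -0.006 -0.006] 0.84
wrist dose_a [ 0.638  0.021 -0.002] 0.8
wrist dose_a [ 0.582  0.146 -0.   ] 0.78
side dose_a [0.634 0.019 0.001] 0.92
side dose_a [ 0.58  -0.008 -0.   ] 0.87
side dose_a [ 0.545 -0.334 -0.   ] 0.73
side dose_a [ 0.589 -0.286 -0.002] 0.62
side dose_a [ 0.629 -0.353  0.001] 0.59
side dose_a [ 0.582  0.144 -0.   ] 0.57
side ramekin [ 0.438 -0.183  0.003] 0.97
scene dose_a [ 0.638  0.023 -0.002] 0.92
scene dose_a [ 0.546 -0.336 -0.002] 0.82
scene dose_a [ 0.582 -0.008  0.001] 0.82
scene dose_a [ 0.628 -0.356 -0.002] 0.81
scene dose_a [ 0.587 -0.282  0.001] 0.67
scene dose_a [0.584 0.144 0.001] 0.62
scene ramekin [ 0.439 -0.182 -0.   ] 0.65
1.375 [0.58321196 0.14363255 0.19791708] [7.07332152e-01 7.06881310e-01 1.59823867e-04 1.20159654e-04]
```

View pics/c.png

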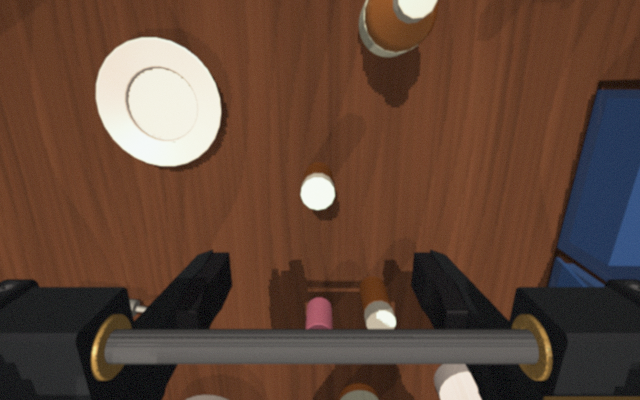

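The wrist view shows the target amber bottle at (318,190), with the fingers centred and clear space around it. I'll descend, grip and lift.

{"name": "jog_arm", "arguments": {"turn": [[0, 0, 0], [0, 0, 0], [0, 0, 0], [0, 0, 0], [0, 0, 0], [0, 0, 0], [0, 0, 0], [0, 0, 0], [0, 0, 0], [0, 0, 0], [0, 0, 0], [0, 0, 0], [0, 0, 0], [0, 0, 0]], "translation": [[0, 0, 0.04], [0, 0, 0.08], [0, 0, 0.115], [0, 0, 0.135], [0, 0, 0.143], [0, 0, 0.143], [0, 0, 0.143], [0, 0, 0.143], [0, 0, 0.143], [0, 0, 0.143], [0, 0, 0.143], [0, 0, 0.143], [0, 0, 0.143], [0, 0, 0.143]], "grip": [0, 0, 0, 0, 0, 0, 0.5, 0.8, 0.8, 0.8, 0.8, 0.8, 0.8, 0.8], "force": 12}}

```text
clock: 3.12
tool_pos: [0.583, 0.144, 0.0547]
eef_rot: [0.707, 0.707, -0.0, -0.0]
contact_force: [-0.4, 0.3, -0.6]
opening: 0.311
finger_force: 11.8
```

{"name": "jog_arm", "arguments": {"turn": [[0, 0, 0], [0, 0, 0], [0, 0, 0], [0, 0, 0], [0, 0, 0], [0, 0, 0], [0, 0, 0], [0, 0, 0], [0, 0, 0], [0, 0, 0], [0, 0, 0], [0, 0, 0], [0, 0, 0], [0, 0, 0], [0, 0, 0], [0, 0, 0], [0, 0, 0]], "translation": [[0, 0, -0.02], [0, 0, -0.055], [0, 0, -0.095], [0, 0, -0.13], [-0.01, -0.005, -0.145], [-0.034, -0.016, -0.145], [-0.068, -0.032, -0.145], [-0.102, -0.048, -0.145], [-0.136, -0.064, -0.145], [-0.17, -0.08, -0.145], [-0.204, -0.096, -0.145], [-0.238, -0.112, -0.145], [-0.272, -0.128, -0.145], [-0.295, -0.139, -0.145], [-0.306, -0.1445, -0.145], [-0.306, -0.1445, -0.145], [-0.306, -0.1445, -0.145]], "grip": [0.8, 0.8, 0.8, 0.8, 0.8, 0.8, 0.8, 0.8, 0.8, 0.8, 0.8, 0.8, 0.8, 0.8, 0.8, 0.8, 0.8]}}

```text
clock: 5.25
tool_pos: [0.4391, -0.1608, 0.1997]
eef_rot: [0.706, 0.708, 0.0, -0.0]
contact_force: [0.1, 0.6, 0.2]
opening: 0.32
finger_force: 11.8
```

Run:
```python
from plant import r,cams,models
import cv2,numpy as np
a=cams.snapshot("side");b=cams.snapshot("scene")
cv2.imwrite("pics/d.png",a[:,:,::-1])
for c in("side","scene"):
  for n in("dose_a","ramekin"):
    for d in models.place_of(c,n): print(c,n,np.round(d["position"],3),round(d["p"],2))
s=r.get_state();print(s["clock"],s["tool_pos"],s["eef_rot"],s["opening"])
```

```text
side dose_a [ 0.589 -0.287 -0.   ] 0.96
side dose_a [ 0.545 -0.337 -0.002] 0.88
side dose_a [ 0.58  -0.006 -0.003] 0.83
side dose_a [ 0.44  -0.16   0.143] 0.7
side dose_a [ 0.63  -0.354  0.002] 0.7
side dose_a [0.632 0.021 0.002] 0.62
side ramekin [ 0.44  -0.186  0.003] 0.66
scene dose_a [ 0.443 -0.159  0.15 ] 0.9
scene dose_a [ 0.544 -0.337 -0.005] 0.88
scene dose_a [ 0.627 -0.354 -0.002] 0.82
scene dose_a [ 0.581 -0.007  0.002] 0.72
scene dose_a [ 0.642  0.022 -0.002] 0.59
scene dose_a [ 0.588 -0.284 -0.   ] 0.59
scene ramekin [ 0.44  -0.186  0.001] 0.8
5.55 [ 0.43880719 -0.16141743  0.19972734] [7.06724630e-01 7.07488712e-01 1.41106500e-04 6.87903134e-06] 0.31411335527932027
```

View pics/d.png

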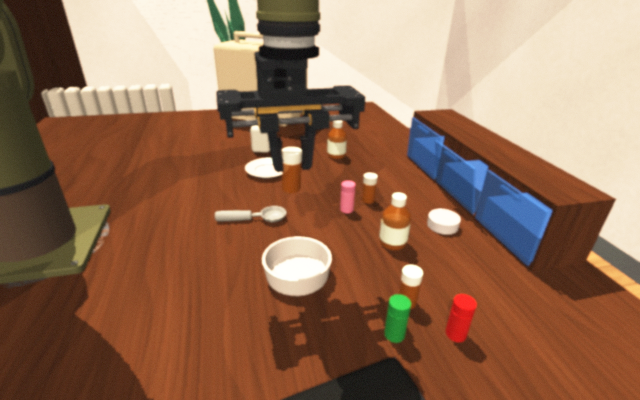

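The bottle hangs upright in the gripper at about (291,170), above the ramekin at (297,267). I'll lower it, release and rise.

{"name": "jog_arm", "arguments": {"turn": [[0, 0, 0], [0, 0, 0], [0, 0, 0], [0, 0, 0], [0, 0, 0], [0, 0, 0], [0, 0, 0], [0, 0, 0], [0, 0, 0], [0, 0, 0], [0, 0, 0], [0, 0, 0], [0, 0, 0], [0, 0, 0], [0, 0, 0], [0, 0, 0], [0, 0, 0], [0, 0, 0], [0, 0, 0]], "translation": [[-0.002, 0, 0.03], [-0.002, 0, 0.06], [-0.002, 0, 0.09], [-0.002, 0, 0.11], [-0.002, 0, 0.122], [-0.002, 0, 0.13], [-0.002, 0, 0.135], [-0.002, 0, 0.139], [-0.002, 0, 0.139], [-0.002, 0, 0.139], [-0.002, 0, 0.139], [-0.002, 0, 0.139], [-0.002, 0, 0.139], [-0.002, 0, 0.139], [-0.002, 0, 0.13], [-0.002, 0, 0.11], [-0.002, 0, 0.07], [-0.002, 0, 0.03], [-0.002, 0, 0]], "grip": [0.8, 0.8, 0.8, 0.8, 0.8, 0.8, 0.8, 0.8, 0.8, 0.8, 0.6, 0.5, 0.45, 0.4, 0.4, 0.4, 0.4, 0.4, 0.2]}}

```text
clock: 7.92
tool_pos: [0.4385, -0.1641, 0.2019]
eef_rot: [0.707, 0.707, 0.0, 0.001]
contact_force: [0.3, -0.2, -0.1]
opening: 0.69
finger_force: 0.0
```

Run:
```python
from plant import r,cams,models
import cv2,numpy as np
a=cams.snapshot("side");b=cams.snapshot("scene")
cv2.imwrite("pics/e.png",cv2.resize(a[180:380,180:500,::-1],None,fx=2,fy=2))
for c in("side","scene"):
  for n in("dose_a","ramekin"):
    for d in models.place_of(c,n): print(c,n,np.round(d["position"],3),round(d["p"],2))
s=r.get_state();print(s["clock"],s["tool_pos"],s["eef_rot"],s["opening"])
```

```text
side dose_a [ 0.59  -0.282 -0.   ] 0.94
side dose_a [ 0.624 -0.35  -0.003] 0.93
side dose_a [ 0.546 -0.336 -0.001] 0.82
side dose_a [ 0.582 -0.003  0.001] 0.81
side dose_a [0.636 0.021 0.002] 0.71
side dose_a [ 0.439 -0.162  0.004] 0.69
side ramekin [ 0.44  -0.187  0.001] 0.79
scene dose_a [ 0.58  -0.008  0.002] 0.95
scene dose_a [ 0.639  0.019 -0.002] 0.91
scene dose_a [ 0.548 -0.336 -0.002] 0.64
scene dose_a [ 0.44  -0.168  0.008] 0.63
scene dose_a [ 0.629 -0.354 -0.001] 0.6
scene dose_a [ 0.588 -0.283  0.001] 0.58
scene ramekin [ 0.437 -0.185 -0.004] 0.91
8.225 [ 0.43779514 -0.16390211  0.19902035] [ 7.07102081e-01  7.07110969e-01 -4.89453631e-04 -6.96408320e-04] 0.8025952658422881
```

View pics/e.png

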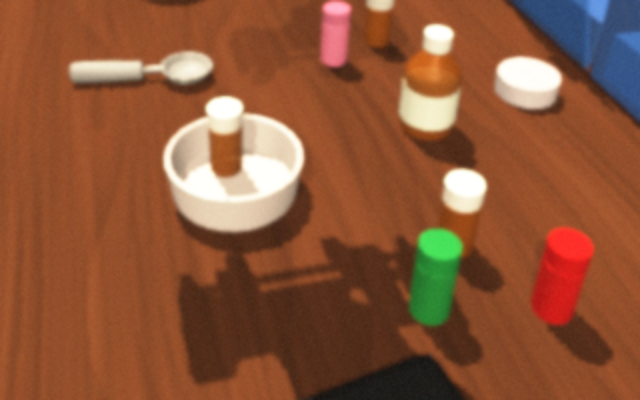

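The bottle stands upright in the ramekin, at about (225,135) in the crop. The next one is the amber bottle at (460,215), behind the green one. Closing along x stays clear of both the green and red bottles.

{"name": "jog_arm", "arguments": {"turn": [[0, 0, 0], [0, 0, 0], [0, 0, 0], [0, 0, 0], [0, 0, 0], [0, 0, 0], [0, 0, 0], [0, 0, 0], [0, 0, 0], [0, 0, 0], [0, 0, 0], [0, 0, 0], [0, 0, 0], [0, 0, 0], [0, 0, 0], [0, 0, 0], [0, 0, 0], [0, 0, 0], [0, 0, 0]], "translation": [[-0.03, 0.0375, 0], [-0.06, 0.075, 0], [-0.09, 0.112, 0], [-0.115, 0.142, 0], [-0.121, 0.15, 0], [-0.121, 0.15, 0], [-0.121, 0.15, 0.04], [-0.121, 0.15, 0.08], [-0.121, 0.15, 0.115], [-0.121, 0.15, 0.135], [-0.121, 0.15, 0.1445], [-0.121, 0.15, 0.1445], [-0.121, 0.15, 0.1445], [-0.121, 0.15, 0.1445], [-0.121, 0.15, 0.1445], [-0.121, 0.15, 0.1445], [-0.121, 0.15, 0.1445], [-0.121, 0.15, 0.1445], [-0.121, 0.15, 0.1445]], "grip": [0.1, 0.1, 0.1, 0.1, 0.1, 0.1, 0.1, 0.1, 0.1, 0.1, 0.1, 0.1, 0.5, 0.8, 0.8, 0.8, 0.8, 0.8, 0.8]}}

```text
clock: 10.6
tool_pos: [0.5886, -0.285, 0.0553]
eef_rot: [0.707, 0.707, 0.0, 0.0]
contact_force: [-0.5, -0.6, 1.0]
opening: 0.307
finger_force: 12.0
```

{"name": "jog_arm", "arguments": {"turn": [[0, 0, 0], [0, 0, 0], [0, 0, 0], [0, 0, 0], [0, 0, 0], [0, 0, 0], [0, 0, 0], [0, 0, 0], [0, 0, 0], [0, 0, 0], [0, 0, 0], [0, 0, 0]], "translation": [[0, 0, -0.02], [0, 0, -0.055], [0, 0, -0.095], [0, 0, -0.13], [0.007, -0.015, -0.145], [0.022, -0.042, -0.145], [0.038, -0.075, -0.145], [0.055, -0.108, -0.145], [0.07, -0.137, -0.145], [0.077, -0.15, -0.145], [0.077, -0.15, -0.145], [0.077, -0.15, -0.145]], "grip": [0.8, 0.8, 0.8, 0.8, 0.8, 0.8, 0.8, 0.8, 0.8, 0.8, 0.8, 0.8]}}

```text
clock: 12.1
tool_pos: [0.4398, -0.2085, 0.201]
eef_rot: [0.707, 0.707, 0.001, 0.001]
contact_force: [0.2, 0.1, -0.2]
opening: 0.313
finger_force: 12.0
```

Run:
```python
from plant import r,cams,models
import cv2,numpy as np
a=cams.snapshot("side");b=cams.snapshot("scene")
cv2.imwrite("pics/f.png",a[:,:,::-1])
for c in("side","scene"):
  for n in("dose_a","ramekin"):
    for d in models.place_of(c,n): print(c,n,np.round(d["position"],3),round(d["p"],2))
s=r.get_state();print(s["clock"],s["tool_pos"],s["eef_rot"],s["opening"])
```

```text
side dose_a [ 0.628 -0.353 -0.001] 0.96
side dose_a [0.636 0.016 0.002] 0.8
side dose_a [ 0.44  -0.206  0.147] 0.76
side dose_a [ 0.438 -0.163  0.003] 0.73
side dose_a [ 0.579 -0.004  0.   ] 0.71
side dose_a [ 0.546 -0.334 -0.   ] 0.65
side ramekin [ 0.438 -0.186  0.003] 0.95
scene dose_a [ 0.439 -0.166  0.01 ] 0.91
scene dose_a [ 0.64   0.022 -0.   ] 0.88
scene dose_a [ 0.439 -0.203  0.145] 0.87
scene dose_a [ 0.545 -0.336 -0.005] 0.8
scene dose_a [ 0.578 -0.006  0.001] 0.65
scene dose_a [ 0.63  -0.353 -0.005] 0.56
scene ramekin [ 0.44  -0.187 -0.002] 0.79
12.4 [ 0.43883268 -0.20814957  0.20013675] [7.07154447e-01 7.07059103e-01 8.77000575e-05 6.94180949e-05] 0.3106639610505927
```

View pics/f.png

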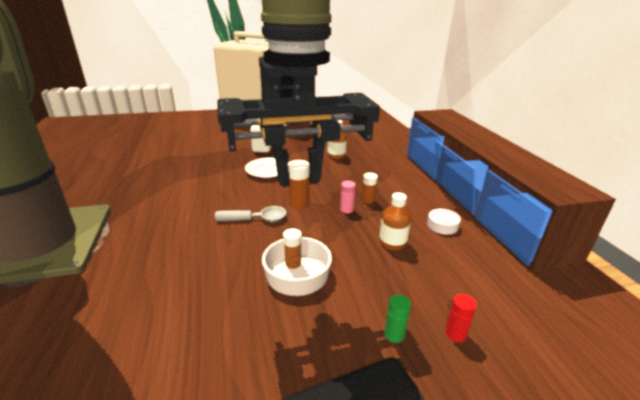

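The second bottle is held upright at (299,185), and the first still stands in the ramekin at (292,248). I'll lower this one beside it.

{"name": "jog_arm", "arguments": {"turn": [[0, 0, 0], [0, 0, 0], [0, 0, 0], [0, 0, 0], [0, 0, 0], [0, 0, 0], [0, 0, 0], [0, 0, 0], [0, 0, 0], [0, 0, 0], [0, 0, 0], [0, 0, 0], [0, 0, 0], [0, 0, 0], [0, 0, 0], [0, 0, 0], [0, 0, 0], [0, 0, 0], [0, 0, 0], [0, 0, 0]], "translation": [[0, 0, 0.03], [0, 0, 0.06], [0, 0, 0.09], [0, 0, 0.11], [0, 0, 0.122], [0, 0, 0.13], [0, 0, 0.135], [0, 0, 0.139], [0, 0, 0.139], [0, 0, 0.139], [0, 0, 0.139], [0, 0, 0.139], [0, 0, 0.139], [0, 0, 0.139], [0, 0, 0.13], [0, 0, 0.11], [0, 0, 0.07], [0, 0, 0.03], [0, 0, 0], [0, 0, 0]], "grip": [0.8, 0.8, 0.8, 0.8, 0.8, 0.8, 0.8, 0.8, 0.8, 0.8, 0.6, 0.5, 0.45, 0.4, 0.4, 0.4, 0.4, 0.4, 0.2, 0.2]}}

```text
clock: 14.9
tool_pos: [0.4396, -0.2085, 0.2026]
eef_rot: [0.707, 0.707, 0.001, 0.002]
contact_force: [0.2, -0.5, 0.1]
opening: 0.791
finger_force: 0.0
```

Run:
```python
from plant import r,cams,models
import cv2,numpy as np
a=cams.snapshot("side");b=cams.snapshot("scene")
cv2.imwrite("pics/g.png",np.vstack([cv2.resize(x,None,fx=2,fy=2) for x in (a[130:270,200:520,::-1],b[110:260,180:500,::-1])]))
for c in("side","scene"):
  for n in("dose_a","ramekin"):
    for d in models.place_of(c,n): print(c,n,np.round(d["position"],3),round(d["p"],2))
s=r.get_state();print(s["clock"],s["tool_pos"],s["opening"])
```

```text
side dose_a [ 0.626 -0.355  0.   ] 0.93
side dose_a [ 0.439 -0.162  0.002] 0.88
side dose_a [ 0.581 -0.006  0.002] 0.7
side dose_a [ 0.437 -0.207  0.005] 0.69
side dose_a [ 0.544 -0.334  0.001] 0.66
side dose_a [0.633 0.017 0.001] 0.58
scene dose_a [ 0.584 -0.009 -0.001] 0.96
scene dose_a [ 0.627 -0.357 -0.002] 0.89
scene dose_a [ 0.544 -0.336 -0.001] 0.85
scene dose_a [0.639 0.022 0.004] 0.61
scene dose_a [ 0.437 -0.166  0.009] 0.6
scene dose_a [ 0.438 -0.202  0.005] 0.6
scene ramekin [ 0.437 -0.187 -0.   ] 0.67
15.2 [ 0.43788649 -0.2077404   0.19923675] 0.7986115042828922
```

View pics/g.png

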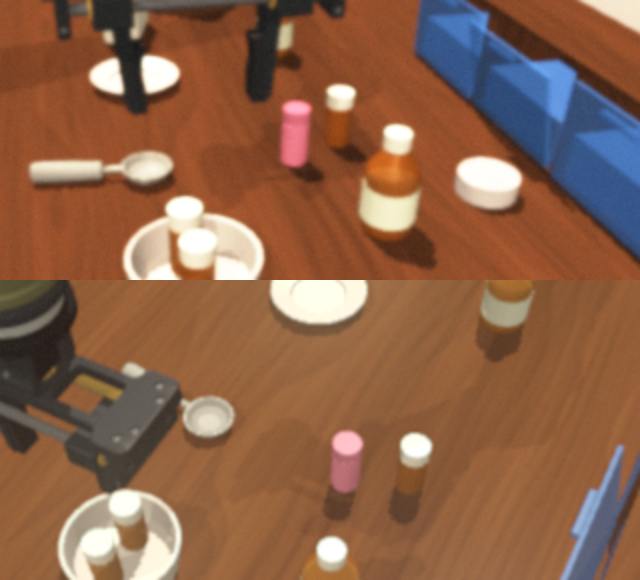

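Both bottles stand upright side by side in the ramekin, at (185,225)/(197,255) in the upper crop. The third amber bottle hasn't moved from (340,115), and the gripper is clear of everything.

```bash
python3 -c "
from plant import r
print(r.finish_job())"
```

```text
the job is handed in; nothing more can be done
None
```

Two amber bottles stand upright side by side in the ramekin, the third and the ramekin are where they started, and the job is handed in at about 15 s; no verdict was returned.

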